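# Put every lid on its own prep pan

### The arm

A 7-joint arm with a two-finger parallel gripper is mounted at the origin on the work surface. World frame = base frame: x ahead of the robot, y to its left, z up, the work surface at z = 0. Lengths are in m, angles in rad, forces in N, time in s.
With the tool pointing down it reaches from about 0.425 to 0.925 m from the base axis. Payload 6.8 kg.
Tool frame: the origin (TCP) lies between the finger pads; the fingertips stand ctrl.tip_extent ahead of it and the grasp point (between the pads) lies 2 mm behind it (ctrl.tip_extent is the distance from the TCP to the fingertips, in m); z points along the fingers, y is the line along which they close (so a half turn about z gives the same grasp; the last joint's range is limited). The gripper opens to 85 mm and grips with 20 to 120 N. Pads are 22 mm wide; open, the fingers measure 114 mm over their backs; the gripper's body (76 mm by 85 mm) begins 54 mm behind the grasp point. The pads swing forward as they close: fully open they stand 13 mm farther back than shut.
Start: joints at [-1.264, 0.477, 0.022, 1.555, -0.011, 1.109, -0.083], TCP at [0.272, 0.618, 0.248] pointing down, gripper open.
Joint ranges: [-2.96, 2.96], [-0.34, 2.1], [-1.41, 1.46], [0.24, 2.44], [-1.37, 4.51], [0.17, 1.92], [-2.96, 2.96]. Speed limits (rad/s): [2.39, 2.39, 3.14, 3.14, 3.14, 3.14, 3.14].

### API

Orientations are given as a unit quaternion [x, y, z, w].
In Python, from plant import ctrl gives the robot as it stands. Calls block until the motion is done:
- ctrl.move_to(position, orientation): joint-space move of the TCP to a pose.
- ctrl.servo_line(position, orientation=None, rate=0.15): straight line of the TCP; orientation=None keeps the orientation; rate is the mean speed in m/s.
- ctrl.move_joints(angles): joint-space move.
- ctrl.set_gripper(opening): finger opening in m; the grip force is fixed at half the most; returns when the fingers have stopped.
- ctrl.pause(seconds).
- ctrl.solve_ik(position, orientation): joint angles nearest the present ones, or None.
- ctrl.get_image(name): name is "side" or "top" or "wrist"; returns the picture (400x640x3 uint8, red, green, blue); there is no depth.
- ctrl.camera_info(name): a dict with "intrinsics" (3x3 intrinsics, pixels), "pose" (4x4, takes a point from camera to world coordinates). Camera axes: x right, y down, z forward; pixel columns grow to the right and rows downward; lengths in m; the calibration is good to about 2 mm. A picture is of the moment at which its call begins: read the wrist's pose just before it. camera_info takes no time and is no camera call; for the wrist camera it gives the pose at the moment of the call.
A pose or a line that the arm cannot do raises ctrl.Unreachable and nothing moves.
- ctrl.close_job(): hands the job in; it is judged then, once.
Readings, each from a call of its own:
- ctrl.current_time(): time.
- ctrl.current_joint_positions(): joint angles.
- ctrl.current_dq(): joint speeds.
- ctrl.current_joint_torque(): joint torques, N m.
- ctrl.current_position(): TCP position.
- ctrl.current_ee_rot(): TCP orientation.
- ctrl.current_force(): force on the tool from outside, world axes, zero at the start.
- ctrl.current_moment(): the same for the moment, N m.
- ctrl.current_gripper_width(): finger opening in m.
- ctrl.current_grasp_force(): force on a finger pad.
Only numpy, scipy, OpenCV 4.12 (cv2) and the standard library are available. Lean on these libraries where they do the work, as an engineer would, in place of code of your own. Each camera call takes 0.05 s, during which the arm holds its last target. There are 200 camera calls.

### The job

The vegetables and cheese are cut: close the four prep pans, each with the lid that matches it in shape and size (large round, small round, square, oblong), so that every lid sits fully home and flat on its pan's rim. Don't knock over the salt shaker or the spice jar that stand among them, and leave all lids released and at rest.

Things in the scene. Friction and masses are not known exactly. Their poses are not given: they have to be found in the camera images.
- lid_large_grip (a point): LARGE ROUND lid. White plastic, orange handle in the middle, lies right way up; 48 mm tall, about 0.12 kg: plug 8 mm deep (enters the pan), flange 4 mm thick (rests on the rim), handle 36 mm. This point: on the axis in the handle, 12 mm below its top, 36 mm above the plug's underside; z up. Flange 94 mm across, plug 62 mm across; handle a round knob 26 mm across, its foot 18 mm.
- lid_small_grip (a point): SMALL ROUND lid. White plastic, orange handle in the middle, lies right way up; 48 mm tall, about 0.12 kg: plug 8 mm deep (enters the pan), flange 4 mm thick (rests on the rim), handle 36 mm. This point: on the axis in the handle, 12 mm below its top, 36 mm above the plug's underside; z up. Flange 72 mm across, plug 40 mm across; handle a round knob 26 mm across, its foot 18 mm.
- lid_square_grip (a point): SQUARE lid. White plastic, orange handle in the middle, lies right way up; 48 mm tall, about 0.12 kg: plug 8 mm deep (enters the pan), flange 4 mm thick (rests on the rim), handle 36 mm. This point: on the axis in the handle, 12 mm below its top, 36 mm above the plug's underside; z up. Flange 78 x 78 mm, plug 46 x 46 mm, sides along x and y; bar handle 46 mm long (along x) and 16 mm wide (along y).
- lid_oblong_grip (a point): OBLONG lid. White plastic, orange handle in the middle, lies right way up; 48 mm tall, about 0.12 kg: plug 8 mm deep (enters the pan), flange 4 mm thick (rests on the rim), handle 36 mm. This point: on the axis in the handle, 12 mm below its top, 36 mm above the plug's underside; z up. Flange 106 mm (along x) x 62 mm (along y), plug 76 x 32 mm; bar handle 46 mm long (along x) and 16 mm wide (along y).
- pan_large_rim (a point): LARGE ROUND open steel pan of orange carrot slices, 40 mm high, 84 mm across outside, 76 mm across inside (wall 4 mm); takes the large round lid. This point: centre of the mouth, level with the rim, 40 mm above the table; z up. The pan stands fast and cannot move. With its lid home, the lid's point is 28 mm above this one.
- pan_small_rim (a point): SMALL ROUND open steel pan of green sprouts, 40 mm high, 62 mm across outside, 54 mm across inside (wall 4 mm); takes the small round lid. This point: centre of the mouth, level with the rim, 40 mm above the table; z up. The pan stands fast and cannot move. With its lid home, the lid's point is 28 mm above this one.
- pan_square_rim (a point): SQUARE open steel pan of pale cheese cubes, 40 mm high, 68 x 68 mm outside, 60 x 60 mm inside (wall 4 mm), sides along x and y; takes the square lid, any of the four ways round. This point: centre of the mouth, level with the rim, 40 mm above the table; z up. The pan stands fast and cannot move. With its lid home, the lid's point is 28 mm above this one.
- pan_oblong_rim (a point): OBLONG open steel pan of red cherry tomatoes, 40 mm high, 98 mm (along x) x 54 mm (along y) outside, 90 x 46 mm inside (wall 4 mm); takes the oblong lid, either way round. This point: centre of the mouth, level with the rim, 40 mm above the table; z up. The pan stands fast and cannot move. With its lid home, the lid's point is 28 mm above this one.
- salt_shaker_mid (a point): Bystander: upright white salt shaker with a steel top, 39 mm across, 76 mm tall, loose among the pans and lids; this point is at its centre, 38 mm up; z is up along it.
- spice_jar_mid (a point): Bystander: upright amber glass spice jar with a black cap, 42 mm across, 68 mm tall, loose among the pans and lids; this point is at its centre, 34 mm up; z is up along it. (A lemon, 52 mm across and 52 mm high, also stands loose among the things.)
There are look-alikes about, which are no part of the job. What is shaped like the part that bears lid_oblong_grip but pink is not meant.

How it is judged:
At the end, for the whole second after the job is handed in: Each lid is on its own pan for the last second: centred within 10 mm, listed point 24 to 31.5 mm above the rim point, level within 0.07 rad; square and oblong lids lined up within 0.35 rad (square any of four ways, oblong either way) (horizontal distance between lid_large_grip and pan_large_rim below 0.01 m and z of lid_large_grip in the frame of pan_large_rim between 0.024 and 0.0315 m and angle between each of lid_large_grip, lid_small_grip, lid_square_grip, lid_oblong_grip's own z axis and vertical below 0.07 rad and horizontal distance between lid_small_grip and pan_small_rim below 0.01 m and z of lid_small_grip in the frame of pan_small_rim between 0.024 and 0.0315 m and horizontal distance between lid_square_grip and pan_square_rim below 0.01 m and z of lid_square_grip in the frame of pan_square_rim between 0.024 and 0.0315 m and (angle between the x axis of lid_square_grip and the x axis of pan_square_rim, either way round below 0.35 rad or angle between the x axis of lid_square_grip and the y axis of pan_square_rim, either way round below 0.35 rad) and horizontal distance between lid_oblong_grip and pan_oblong_rim below 0.01 m and z of lid_oblong_grip in the frame of pan_oblong_rim between 0.024 and 0.0315 m and angle between the x axis of lid_oblong_grip and the x axis of pan_oblong_rim, either way round below 0.35 rad); the robot touches nothing.
It fails at once if the salt shaker is knocked over (leans more than 0.6 rad) (angle between salt_shaker_mid's own z axis and vertical above 0.6 rad).
It fails at once if the spice jar is knocked over (leans more than 0.6 rad) (angle between spice_jar_mid's own z axis and vertical above 0.6 rad).
It also fails if it takes over 112 s, if anything falls off the work surface, if the arm or the gripper's body presses on something with over 40 N, if the wrist force passes 120 N, or if a joint passes its speed limit or range.

## Working session

There is one attempt and no reset: what is moved stays moved. The work goes in short steps, each a Python script; the robot and the scene stay as the last script left them, time stands still between calls to the robot, and variables do not carry over. Pictures are saved under pics/ and viewed, at most 14 in all, crops included, and the job is handed in when it is done.

```bash
mkdir -p pics; ls; python3 - <<'E'
from plant import ctrl
import cv2
for n in("top","side"):
    cv2.imwrite(f"pics/{n}0.png",ctrl.get_image(n)[:,:,::-1]); i=ctrl.camera_info(n); print(n,i["intrinsics"],i["pose"])
print(ctrl.tip_extent,ctrl.current_position(),ctrl.current_ee_rot(),ctrl.current_time())
E
```

```text
pics
top [[476.75271664   0.         318.08940641]
 [  0.         476.75271664 192.59646913]
 [  0.           0.           1.        ]] [[ 0.00514588 -0.99833987  0.05736751  0.42103566]
 [-0.9999625  -0.00553688 -0.00665884  0.00612565]
 [ 0.00696542 -0.0573311  -0.99833092  1.45979403]
 [ 0.          0.          0.          1.        ]]
side [[393.46595772   0.         320.58691749]
 [  0.         393.46595772 199.63797966]
 [  0.           0.           1.        ]] [[ 0.91420759 -0.30623463  0.26541447  0.23362656]
 [-0.40522036 -0.68340325  0.60725321 -0.61629768]
 [-0.00457685 -0.66270684 -0.74886494  0.84444916]
 [ 0.          0.          0.          1.        ]]
0.017 [0.27183445 0.61730585 0.24743545] [ 2.05890497e-01  9.78574698e-01 -8.06926404e-04 -1.09879736e-04] 0.1
```

View pics/top0.png

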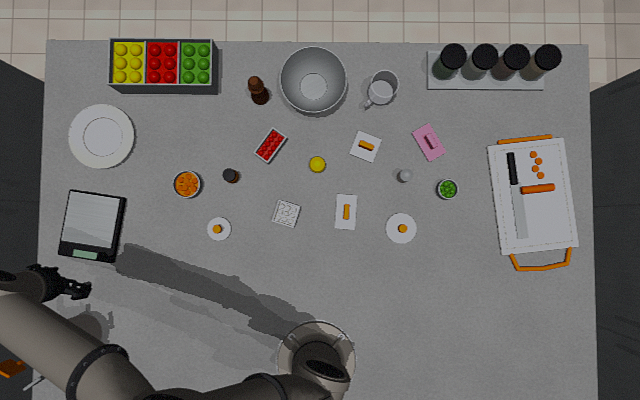

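View pics/side0.png

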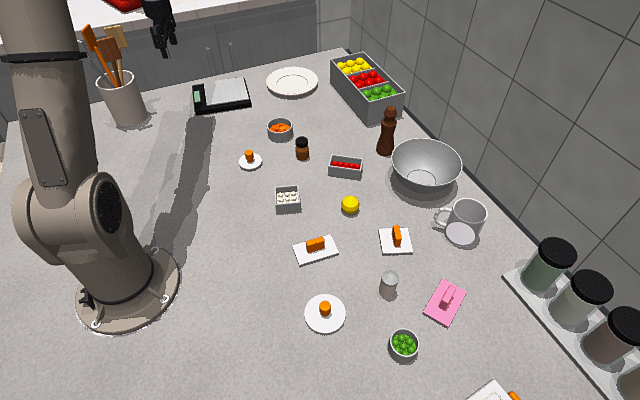

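Top view: the lids are large round (402,228), small round (219,229), square (366,147) and oblong (346,212). The pink (428,142) and the plate (101,136) are look-alikes. Pans: carrots (187,184), sprouts (447,189), cheese (286,213), tomatoes (270,146). Salt is at (404,175), the jar at (231,175) and the lemon at (317,164).

```bash
cat > h.py <<'E'
import numpy as np, cv2
from scipy.spatial.transform import Rotation as R
from plant import ctrl
def ray(info,px,z):
    K,T=info["intrinsics"],info["pose"]
    d=T[:3,:3]@np.linalg.solve(K,[px[0],px[1],1.]); o=T[:3,3]
    return (o+d*(z-o[2])/d[2])[:2]
def proj(info,p):
    K,T=info["intrinsics"],info["pose"]
    q=K@(T[:3,:3].T@(np.asarray(p)-T[:3,3])); return q[:2]/q[2]
def down(yaw):  # tool z down, tool y (closing line) along world yaw
    y=np.array([np.cos(yaw),np.sin(yaw),0]); z=np.array([0,0,-1.]); x=np.cross(y,z)
    return R.from_matrix(np.c_[x,y,z]).as_quat()
E
python3 - <<'E'
from h import *
i=ctrl.camera_info("top")
for n,p,z in [("Ll",(402,228),.048),("Ls",(219,229),.048),("Lq",(366,147),.048),("Lo",(346,212),.048),("Pl",(187,184),.04),("Ps",(447,189),.04),("Pq",(286,213),.04),("Po",(270,146),.04),("salt",(404,175),.076),("jar",(231,175),.068),("lemon",(317,164),.03)]:
    r=ray(i,p,z); print(n,r.round(3),np.hypot(*r).round(3))
w=ctrl.camera_info("wrist"); T=w["pose"]; Rt=R.from_quat(ctrl.current_ee_rot()).as_matrix()
print(w["intrinsics"]); print((Rt.T@(T[:3,3]-ctrl.current_position())).round(3)); print((Rt.T@T[:3,:3]).round(3))
im=cv2.imread("pics/top0.png")[110:255,165:475]
cv2.imwrite("pics/c1.png",cv2.resize(im,(800,374),interpolation=cv2.INTER_CUBIC))
E
```

```text
Ll [ 0.399 -0.252] 0.472
Ls [0.393 0.288] 0.487
Lq [ 0.639 -0.146] 0.656
Lo [ 0.445 -0.086] 0.453
Pl [0.526 0.387] 0.653
Ps [ 0.516 -0.389] 0.646
Pq [0.441 0.092] 0.451
Po [0.642 0.142] 0.657
salt [ 0.553 -0.253] 0.609
jar [0.551 0.252] 0.606
lemon [0.59 0.  ] 0.59
[[286.35182583   0.         317.75736209]
 [  0.         286.35182583 199.02400986]
 [  0.           0.           1.        ]]
[ 0.083 -0.001 -0.125]
[[ 0.    -0.946 -0.325]
 [ 1.    -0.     0.001]
 [-0.001 -0.325  0.946]]
```

View pics/c1.png

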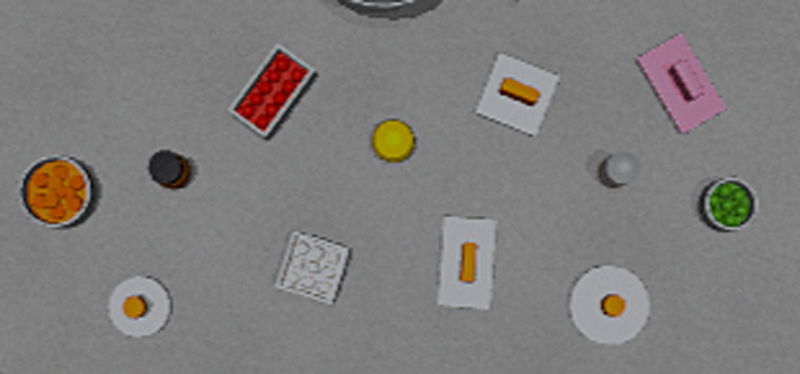

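The crop confirms the choice: white flange with orange handle for each lid, and the pink one is left out. Next I'll take two wrist views, left and right clusters.

```bash
python3 - <<'E'
from h import *
import pickle
out={}
for k,(p,xa) in {"wl":((.50,.24,.26),None),"wr":((.50,-.24,.26),None)}.items():
    best=None
    for yaw in (np.pi/2,-np.pi/2):
        q=ctrl.solve_ik(p,down(yaw)); print(k,yaw,None if q is None else np.round(q,2))
        if q is not None and best is None: best=yaw
    ctrl.move_to(p,down(best)); ctrl.pause(.3)
    i=ctrl.camera_info("wrist"); im=ctrl.get_image("wrist"); out[k]=(i,im); cv2.imwrite(f"pics/{k}.png",im[:,:,::-1])
pickle.dump(out,open("w.pkl","wb")); print(ctrl.current_time())
E
```

```text
wl 1.5707963267948966 [-0.65  0.27  0.11  1.84 -0.03  1.04  1.04]
wl -1.5707963267948966 [-1.11  0.31  0.69  1.87 -0.23  1.04 -1.9 ]
wr 1.5707963267948966 [-0.05  0.28  0.47  1.86 -0.15  1.03  2.05]
wr -1.5707963267948966 [-0.57  0.57  1.29  1.88 -0.6   1.16 -0.63]
4.175
```

View pics/wl.png

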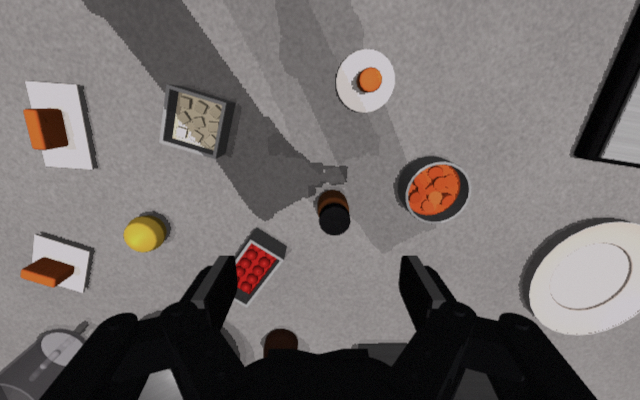

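View pics/wr.png

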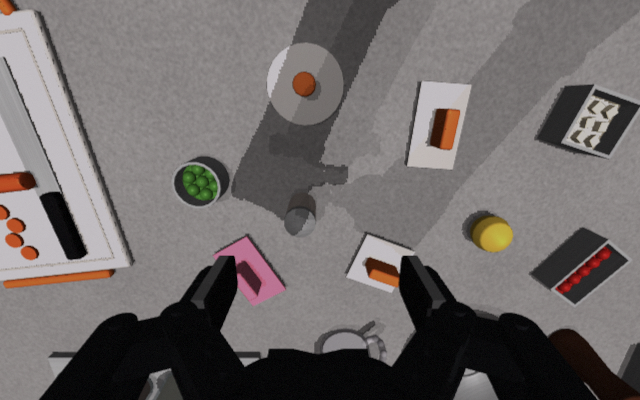

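```bash
cat > fit.py <<'E'
from h import *
from scipy.optimize import minimize
def circ(d): t=np.linspace(0,2*np.pi,72,endpoint=False); return d/2*np.c_[np.cos(t),np.sin(t)]
def rect(a,b):
    s=np.linspace(-.5,.5,24); o=np.full(24,.5)
    return np.r_[np.c_[s,o],np.c_[s,-o],np.c_[o,s],np.c_[-o,s]]*[a,b]
# name: (list of outlines, z, initial yaw, round?)
M={"Ll":([circ(.094)],.012,0),"Ls":([circ(.072)],.012,0),"Lq":([rect(.078,.078)],.012,np.radians(68)),
"Lo":([rect(.106,.062)],.012,np.radians(-6)),"Pl":([circ(.084),circ(.076)],.04,0),"Ps":([circ(.062),circ(.054)],.04,0),
"Pq":([rect(.068,.068),rect(.06,.06)],.04,np.radians(-14)),"Po":([rect(.098,.054),rect(.09,.046)],.04,np.radians(-40))}
def uv(info,n,x,y,a,dz=0):
    P=np.vstack(M[n][0]); c,s=np.cos(a),np.sin(a)
    W=np.c_[P@np.array([[c,s],[-s,c]])+[x,y],np.full(len(P),M[n][1]+dz)]
    T=info["pose"]; q=((W-T[:3,3])@T[:3,:3])@info["intrinsics"].T
    return (q[:,:2]/q[:,2:]).astype(np.float32)
def fit(info,im,n,x0,dz=0,span=.012):
    f=im.astype(np.float32); m=np.zeros(im.shape[:2],np.float32)
    for ch in range(3):
        g=cv2.GaussianBlur(f[:,:,ch],(0,0),.9)
        m=np.maximum(m,np.hypot(cv2.Sobel(g,-1,1,0),cv2.Sobel(g,-1,0,1)))
    m=np.minimum(m,150)
    rnd=n in("Ll","Ls","Pl","Ps")
    def cost(v):
        p=uv(info,n,v[0]*.01,v[1]*.01,0 if rnd else v[2],dz)
        return -float(cv2.remap(m,p[:,None,0],p[:,None,1],cv2.INTER_LINEAR).mean())
    g=np.linspace(-span,span,13); A=[0] if rnd else np.linspace(-.25,.25,9)
    v0=min(([ (x0[0]+i)*100,(x0[1]+j)*100,M[n][2]+k] for i in g for j in g for k in A),key=cost)
    r=minimize(cost,v0,method="Nelder-Mead",options=dict(initial_simplex=np.array(v0)+np.array([[0,0,0],[.15,0,0],[0,.15,0],[0,0,.06]])))
    return r.x[0]*.01,r.x[1]*.01,(0 if rnd else r.x[2]),-r.fun
E
cat > run.py <<'E'
from fit import *
import pickle
W=pickle.load(open("w.pkl","rb")); top=(ctrl.camera_info("top"),cv2.imread("pics/top0.png")[:,:,::-1])
px={"Ls":("wl",366,81),"Pl":("wl",437,190),"Pq":("wl",200,121),"Po":("wl",257,271),"Ll":("wr",305,84),"Lo":("wr",438,125),"Lq":("wr",383,263),"Ps":("wr",201,183)}
V={k:v[1][:,:,::-1].copy() for k,v in W.items()}; res={}
for n,(k,u,v) in px.items():
    i,im=W[k]; r=fit(i,im,n,ray(i,(u,v),M[n][1])); t=fit(*top,n,r[:2])
    res[n]=r; print(n,np.round(r,4),"top",np.round(t,4))
    for p in uv(i,n,*r[:3]): cv2.circle(V[k],tuple(int(round(float(c))) for c in p),0,(255,0,255),-1)
pickle.dump(res,open("res.pkl","wb"))
a=cv2.resize(V["wl"][20:320,20:480],(800,522)); cv2.imwrite("pics/ol.png",a)
a=cv2.resize(V["wr"][20:320,160:500],(660,582)); cv2.imwrite("pics/or.png",a)
E
python3 run.py
```

```text
Ls [  0.3948   0.2971   0.     143.2892] top [  0.3938   0.2982   0.     117.2745]
Pl [  0.5282   0.3927   0.     113.976 ] top [  0.5264   0.3903   0.     134.2681]
Pq [ 4.414000e-01  9.220000e-02 -2.953000e-01  1.167991e+02] top [ 0.4393  0.0876 -0.3017 79.5191]
Po [ 0.629   0.156  -0.5904 98.068 ] top [  0.6437   0.1415  -0.6254 125.6364]
Ll [  0.3997  -0.2559   0.     121.5658] top [  0.3982  -0.2553   0.     114.2858]
Lo [ 4.48800e-01 -8.84000e-02 -6.40000e-02  1.42922e+02] top [ 4.472000e-01 -8.710000e-02 -7.140000e-02  1.089815e+02]
Lq [  0.6486  -0.1475   1.1891 130.1302] top [  0.6481  -0.147    1.1974 114.6897]
Ps [  0.5187  -0.3936   0.     113.8217] top [  0.5148  -0.3853   0.     129.8233]
```

View pics/ol.png

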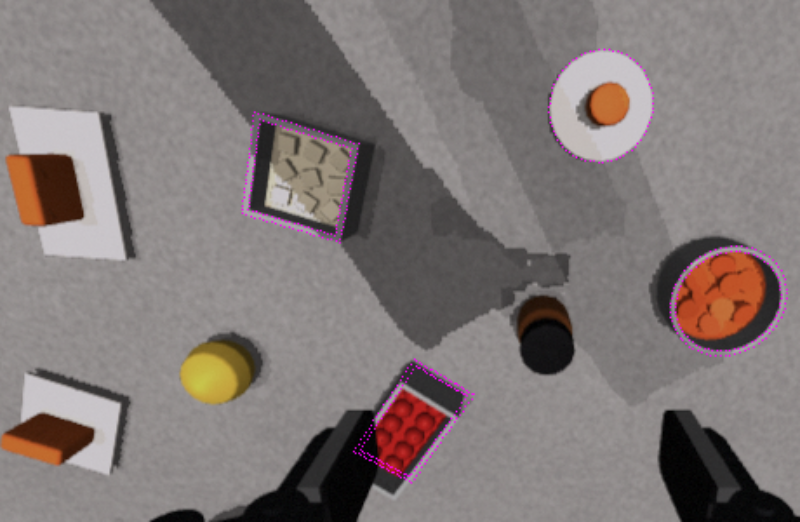

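View pics/or.png

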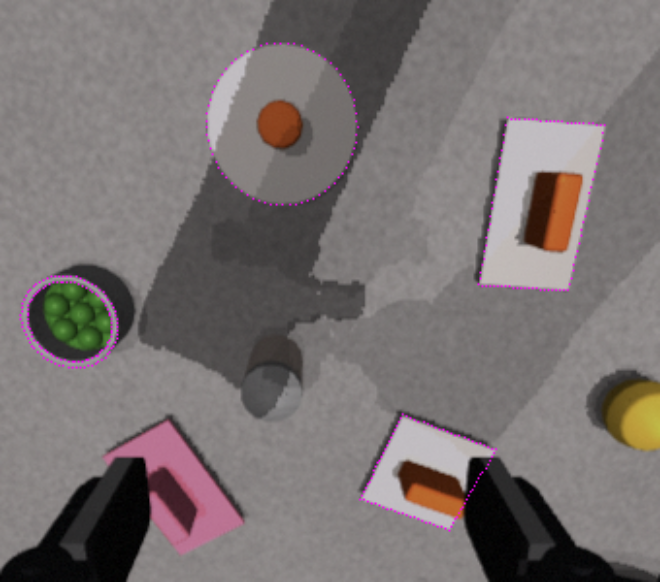

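Every overlay lies on its outline except the tomato pan, which slipped off (true rim about (408,430) in the left crop). I'll look closer at all four pans before moving lids.

```bash
cat > near.py <<'E'
from fit import *
import pickle
res=pickle.load(open("res.pkl","rb")); res["Po"]=(.643,.143,-.625,0)
tiles=[]
for n in ("Ps","Pq","Po","Pl"):
    x,y=res[n][:2]
    ctrl.move_to((x+.06,y,.20),down(np.pi/2)); ctrl.pause(.3)
    i=ctrl.camera_info("wrist"); im=ctrl.get_image("wrist")
    r=fit(i,im,n,(x,y)); print(n,np.round(res[n],4),np.round(r,4)); res[n]=r
    v=im[:,:,::-1].copy(); P=uv(i,n,*r[:3])
    for p in P: cv2.circle(v,tuple(int(round(float(c))) for c in p),0,(255,0,255),-1)
    c=P.mean(0).astype(int); u0=np.clip(c[0]-100,0,440); v0=np.clip(c[1]-75,0,250)
    tiles.append(cv2.resize(v[v0:v0+150,u0:u0+200],(400,300),interpolation=cv2.INTER_CUBIC))
cv2.imwrite("pics/near.png",np.vstack([np.hstack(tiles[:2]),np.hstack(tiles[2:])]))
pickle.dump(res,open("res.pkl","wb")); print(ctrl.current_time())
E
python3 near.py
```

```text
Ps [  0.5187  -0.3936   0.     113.8217] [ 0.5179 -0.3941  0.     81.3694]
Pq [ 4.414000e-01  9.220000e-02 -2.953000e-01  1.167991e+02] [ 4.413000e-01  9.230000e-02 -3.000000e-01  1.243564e+02]
Po [ 0.643  0.143 -0.625  0.   ] [  0.6476   0.1427  -0.6263 121.2145]
Pl [  0.5282   0.3927   0.     113.976 ] [  0.5286   0.3927   0.     100.4607]
10.0333
```

View pics/near.png

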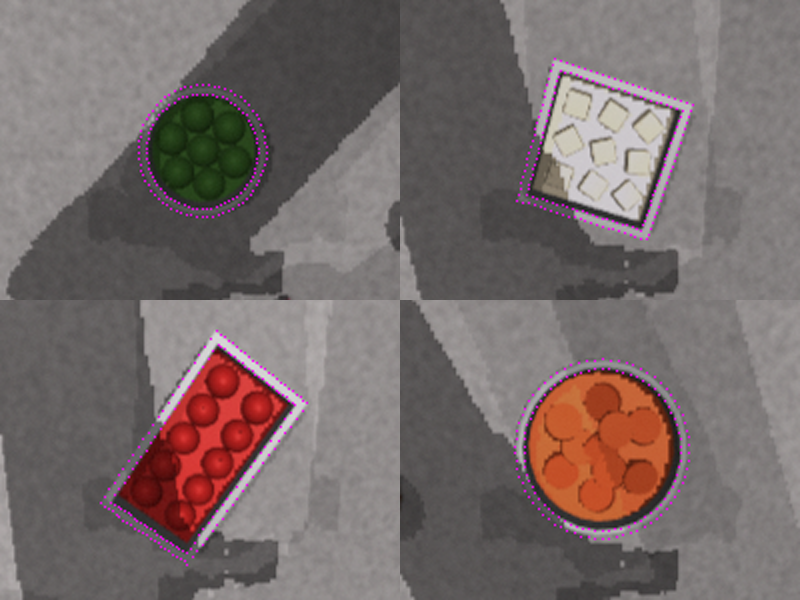

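All four rim overlays sit exactly on their rims. I'll do the small lid first.

```bash
cat > pp.py <<'E'
from fit import *
import pickle,sys
res=pickle.load(open("res.pkl","rb")); ZG=.035; H=.20
def ik(x,y,z,yaws):   # yaw needing least joint travel, reachable at all of z
    q0=np.array(ctrl.current_joint_positions()); c=[]
    for a in yaws:
        qs=[ctrl.solve_ik((x,y,k),down(a)) for k in z]
        if all(q is not None for q in qs): c.append((max(np.abs(np.array(qs[0])-q0)),a))
    return min(c)[1]
def go(s):
    L,P=res["L"+s],res["P"+s]; T=np.pi
    if s in"ls": yl=yp=np.arange(0,2*T,T/6)
    else:
        yl=L[2]+T/2+np.array([0,T]); yp=P[2]+T/2+np.arange(4)*T/2 if s=="q" else P[2]+T/2+np.array([0,T])
    ctrl.set_gripper(.06)
    a=ik(*L[:2],(H,ZG),yl); ctrl.move_to((L[0],L[1],H),down(a))
    ctrl.servo_line((L[0],L[1],.09),rate=.25); ctrl.servo_line((L[0],L[1],ZG),rate=.08)
    ctrl.set_gripper(0.0); print(s,"grip",ctrl.current_gripper_width(),ctrl.current_grasp_force(),ctrl.current_position())
    ctrl.servo_line((L[0],L[1],H),rate=.2); w=ctrl.current_gripper_width(); print("lifted",w)
    if w<.01: print("LOST"); return
    b=ik(*P[:2],(H,ZG+.033),yp); ctrl.move_to((P[0],P[1],H),down(b))
    ctrl.servo_line((P[0],P[1],ZG+.06),rate=.2); ctrl.servo_line((P[0],P[1],ZG+.0325),rate=.06)
    print("down F",np.round(ctrl.current_force(),1),np.round(ctrl.current_position(),4))
    ctrl.set_gripper(.06); ctrl.servo_line((P[0],P[1],.16),rate=.2)
    print("t",ctrl.current_time())
for s in sys.argv[1]: go(s)
E
python3 pp.py s; python3 - <<'E'
from h import *
cv2.imwrite("pics/s1.png",ctrl.get_image("wrist")[:,:,::-1])
E
```

```text
s grip 0.02474056224779918 58.61178159713745 [0.39507764 0.29737711 0.03555393]
lifted 0.024553040507598524
down F [-0.6  3.8  5.6] [ 0.518  -0.3937  0.0676]
t 18.9083
```

View pics/s1.png

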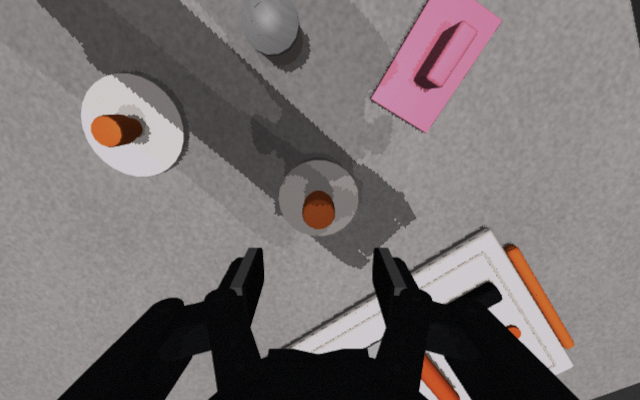

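The small lid at (318,198) covers its pan and looks level and centred. Now the other three.

```bash
python3 pp.py loq; cat > check.py <<'E'
from fit import *
import pickle
res=pickle.load(open("res.pkl","rb")); tiles=[]
for s in "slqo":
    P=res["P"+s]; ctrl.move_to((P[0]+.06,P[1],.20),down(np.pi/2)); ctrl.pause(.3)
    i=ctrl.camera_info("wrist"); im=ctrl.get_image("wrist"); n="L"+s; M[n]=(M[n][0],.044,P[2])
    r=fit(i,im,n,P[:2]); print(s,"off mm",np.round((np.array(r[:2])-P[:2])*1000,1),"dyaw",round(r[2]-P[2],3))
    v=im[:,:,::-1].copy(); Q=uv(i,n,*r[:3])
    for p in Q: cv2.circle(v,tuple(int(round(float(c))) for c in p),0,(255,0,255),-1)
    c=Q.mean(0).astype(int); u0=np.clip(c[0]-100,0,440); v0=np.clip(c[1]-75,0,250)
    tiles.append(cv2.resize(v[v0:v0+150,u0:u0+200],(400,300),interpolation=cv2.INTER_CUBIC))
cv2.imwrite("pics/fin.png",np.vstack([np.hstack(tiles[:2]),np.hstack(tiles[2:])]))
cv2.imwrite("pics/side1.png",ctrl.get_image("side")[:,:,::-1]); print(ctrl.current_time())
E
python3 check.py
```

```text
l grip 0.024269160665243615 58.45825910568237 [ 0.39988817 -0.25602803  0.03552779]
lifted 0.024421460160598527
down F [-2.8 -0.4  5.4] [0.5281 0.3927 0.0676]
t 27.4417
o grip 0.015121992417066589 58.75704109668732 [ 0.44902092 -0.08830604  0.03532518]
lifted 0.015602432484913975
down F [-2.2  0.8  4.3] [0.6472 0.143  0.0674]
t 35.875
q grip 0.01559078632385042 58.805431723594666 [ 0.64888532 -0.14768461  0.03546278]
lifted 0.014878577200950777
down F [-0.1  0.2 -1.4] [0.4414 0.0923 0.0675]
t 43.6917
s off mm [1.3 0.3] dyaw 0
l off mm [-0.4 -1. ] dyaw 0
q off mm [1.1 0. ] dyaw 0.005
o off mm [-0.6  0.4] dyaw 0.0
51.9083
```

View pics/fin.png

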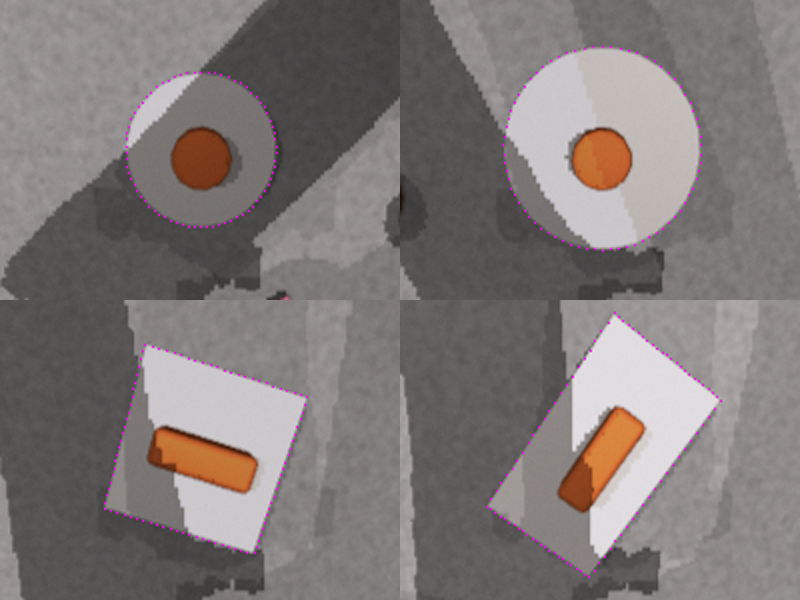

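View pics/side1.png

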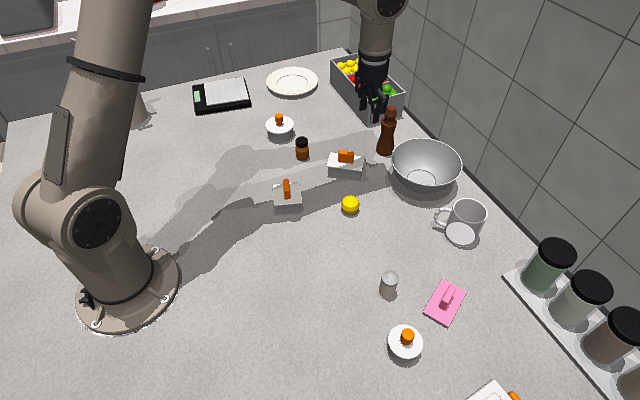

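All four lids are within 1.5 mm of centre, flat, and lined up. The salt shaker (389,285) and the spice jar (302,149) are still upright. The arm is clear, so I'm handing in.

```bash
python3 -c "
from plant import ctrl
print(ctrl.close_job())"
```

```text
the job is handed in; nothing more can be done
None
```

All four pans are closed with their matching lids, each centred within about 1.5 mm and looking flat in the last pictures; the salt shaker and spice jar are upright, and I handed the job in at about 52 s (no verdict was returned).

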